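Fold out the client mirror's leg, draw it from the rack and hold it upright

TASK

A client wants to check a fresh piercing. While the mirror still stands in the rack, swing the leg on its back over centre and down until it snaps against its stop, then take the mirror by its top edge, draw it up out of its slot and stand it gently in the middle of the rubber mat, on its lower edge and its leg. It tips forward at a touch there, so do not let go: finish while still gripping it, plumb and still, with its weight on the mat, and leave the other things in the rack and the forceps on the counter where they are.

Things in the scene. Friction and masses are not known exactly. Their poses are not given: they have to be found in the camera images.
- mirror: Mirror: upright slab in an aluminium frame, 150 mm wide (x), 12 mm thick (y), 200 mm high (z), about 0.5 kg. Origin: middle of the lower edge, mid-thickness; glass at y = -6 mm, brown hardboard back with the leg at y = +6 mm. Starts loose in the rack's outermost slot (rack +y side), leaning up to 3 degrees, its back turned away from the rack; tallest thing there, top edge free all along.
- mirror_top (a point): Middle of the mirror's top edge: 200 mm up the mirror's z from its origin.
- leg (a joint): Angle of the mirror's leg (rad). 0: folded up, leaning 20 deg (0.35 rad) out from the back. 2.27: down at its stop, pointing down and out 30 deg from the back. It turns about the mirror's x, out over the back (+y) and down. A hub spring pulls it back to 0 below about 0.8 and snaps it down to the stop above; moving it takes about 1 to 2 N at the foot.
- leg_pivot (a point): The leg's hinge pin, along the mirror's x: at x = 0, y = 22 mm, z = 92 mm of the mirror.
- leg_foot (a point): Centre of the leg's foot, 98 mm from the pivot: black rubber round bar, 12 mm in diameter, 44 mm long, along the mirror's x, at the end of a steel bar 12 mm wide. Folded up: 50 mm out from the back, 184 mm above the lower edge. Down: 71 mm from the mirror's mid-plane (+y), its underside 1 mm above the lower edge's level, so the mirror stands plumb on edge and foot.
- rack: Fixed rack: steel base plate 150 x 156 mm, 6 mm thick, with eight dark wire hoops (5 mm wire, 110 mm wide along x, tops 69 mm above the counter) at 20 mm pitch from y = -70 to +70 mm; slots 15 mm wide along its x. Origin: centre of the underside. The mirror stands in the slot at y = +60 mm, its lower edge 6 mm above the counter.
- mat: Black rubber mat fixed to the counter, 220 mm (x) by 200 mm (y), 3 mm thick. Origin: centre of the underside. Free of other things.
- board: White plastic board, 145 x 12 x 100 mm high, loose in the rack at y = +20 mm; leave alone.
- tray: Small steel tray on edge, 150 x 12 x 90 mm high, loose in the rack at y = -20 mm; leave alone.
- panel: Clear panel, 130 x 11 x 105 mm high, loose in the rack at y = -60 mm; leave alone.
- forceps: Steel forceps, 150 x 40 mm, 7 mm high, lying on the counter between rack and mat; leave alone.
Things that resemble listed ones, but are neither listed nor needed, are in the scene too. What is shaped like the mirror but green is not meant.

How it is judged:
By the outcome, as a careful person would: the job done as asked, in the order asked, and still so for the second after the job is handed in, while the arm keeps its last pose, push and grip.
It also fails if it takes over 59 s, if anything falls off the work surface, if the arm or the gripper's body presses on something with over 40 N, if the wrist force passes 120 N, or if a joint passes its speed limit or range.

ROBOT

A 6-joint arm with a two-finger parallel gripper is mounted at the origin on the work surface. World frame = base frame: x ahead of the robot, y to its left, z up, the work surface at z = 0. Lengths are in m, angles in rad, forces in N, time in s.
With the tool pointing down it reaches from about 0.35 to 0.975 m from the base axis. Payload 4.9 kg.
Tool frame: the origin (TCP) lies midway between the tips of the shut fingers; the grasp point (between the pads) lies ctrl.grip_point_offset behind it (ctrl.grip_point_offset is the distance from the TCP to the grasp point, in m); x points along the fingers, y is the direction in which the jaws open and shut, and the axes are right-handed (so a half turn about x gives the same grasp; the last joint's range is limited). The gripper opens to 85 mm and grips with 20 to 120 N. Pads are 22 mm wide; open, the fingers measure 114 mm over their backs; the gripper's body (76 mm by 85 mm) begins 54 mm behind the grasp point. The pads swing forward as they close: fully open they stand 13 mm farther back than shut.
Start: joints at [1.161, 0.053, 1.613, -0, 1.476, -0.119], TCP at [0.179, 0.599, 0.231] pointing down, gripper open.
Joint ranges: [-3.01, 3.01], [-1.01, 2.22], [0.06, 2.58], [-1.02, 4.17], [0.09, 2.62], [-3.14, 3.14]. Speed limits (rad/s): [2.57, 2.57, 3.14, 3.14, 3.14, 3.14].

INTERFACE

Orientations are given as a rotation vector (axis times angle).
In Python, from station import ctrl gives the robot as it stands. The module is installed in compiled form; this text tells all that it offers.
- The arm moves only by the tool drive_tool, never from a script. Its argument "commands" is text: rows parted by semicolons, each of 5 numbers parted by spaces: the closure, from -1 (fully open) to 1 (shut), so that 0 is half open, then the shift along the tool's x, y, z in units of 40 mm (1.0 is 40 mm), then the turn about the tool's x in units of 5 degrees (1.0 is 5 degrees). A call has 1 to 8 rows; each row is the pose to reach, as a shift and turn from the pose commanded when the call began, along the tool's axes at that moment; what a row does not reach only later rows make up. A row lasts 1/12 s, in which the tool goes at most 41.7 mm and 7.16 degrees, less where a joint would pass 70% of its speed; a pose out of reach is approached as far as the arm can. A call with a gripper value outside its range is refused whole. The fingers move at their own pace and stop on an object; "newtons" is the grip in N (left out, the last holds). Time passes only in rows, so rows that repeat a pose let the fingers close. It gives the time, the measured TCP pose, the force and the opening at its end, in the units of the state.
- ctrl.get_obs(): the state, without advancing time (a new reading comes with each control period).
- ctrl.get_image(name): name is "scene" or "side" or "wrist"; returns (picture, depth): 400x640x3 uint8, blue, green, red; 400x640 float32, m along the optical axis (not along the pixel's ray), 0 where there is no reading.
- ctrl.camera_info(name): a dict with "K" (3x3 intrinsics, pixels), "k1" (the pictures are not rectified: a ray, as slopes to the right and down, at radius r is drawn at 1 + k1 r^2 times it, then the intrinsics apply), "T" (4x4, takes a point from camera to world coordinates). Camera axes: x right, y down, z forward; pixel columns grow to the right and rows downward; lengths in m; the calibration is good to about 2 mm. A picture is of the moment at which its call begins: read the wrist's pose just before it. camera_info takes no time and is no camera call; for the wrist camera it gives the pose at the moment of the call.
- ctrl.finish_job(): hands the job in, once; it reports no verdict.
The state is a dict: "t": time; "q": joint angles; "dq": joint speeds; "effort": joint torques, N m; "tool_pos": TCP position; "tool_rot": TCP orientation; "contact_force": force on the tool from outside, world axes, zero at the start; "wrist_torque": the same for the moment, N m; "opening": finger opening in m.
Only numpy, scipy, OpenCV 4.12 (cv2) and the standard library are available. Lean on these libraries where they do the work, as an engineer would, in place of code of your own. Each camera call takes 0.05 s, during which the arm holds its last target.

## Working session

There is one attempt and no reset: what is moved stays moved. The work goes in short steps, Python scripts to look and compute and a tool call to move; the robot and the scene stay as the last step left them, time stands still between calls to the robot, and variables do not carry over. Pictures are saved under pics/ and viewed, and the job is handed in when it is done.

Besides the shell and the picture viewer there is one more tool, called after "Emit:" by a JSON object that holds its "fn" and its "kwargs". drive_tool: Moves the arm, as the interface text tells. Its arguments: {"type":"object","properties":{"commands":{"type":"string"},"newtons":{"type":"number"}},"required":["commands"]}

```bash
mkdir -p pics; cat > h.py <<'E'
import numpy as np, cv2
from station import ctrl
def und(info,uv):
    K=np.array(info["K"]);k1=info["k1"]
    uv=np.atleast_2d(np.asarray(uv,float))
    d=np.stack([(uv[:,0]-K[0,2])/K[0,0],(uv[:,1]-K[1,2])/K[1,1]],1)
    s=d.copy()
    for _ in range(20): s=d/(1+k1*(s**2).sum(1,keepdims=True))
    return s
def ray(info,uv):
    s=und(info,uv);T=np.array(info["T"])
    return T[:3,3],np.c_[s,np.ones(len(s))]@T[:3,:3].T
def pts(info,uv,z):
    o,d=ray(info,uv);return o+d*np.asarray(z).reshape(-1,1)
def onz(info,uv,h):
    o,d=ray(info,uv);return o+d*((h-o[2])/d[:,2])[:,None]
def proj(info,P):
    T=np.linalg.inv(np.array(info["T"]));c=np.atleast_2d(P)@T[:3,:3].T+T[:3,3]
    s=c[:,:2]/c[:,2:];s=s*(1+info["k1"]*(s**2).sum(1,keepdims=True))
    K=np.array(info["K"]);return s@np.diag([K[0,0],K[1,1]])+K[:2,2]
def cloud(info,dep):
    v,u=np.mgrid[0:400,0:640];P=pts(info,np.c_[u.ravel(),v.ravel()],dep.ravel());return P.reshape(400,640,3)
E
python3 - <<'E'
from h import *
print(ctrl.get_obs(), ctrl.grip_point_offset)
for n in ["scene","side","wrist"]:
    i=ctrl.camera_info(n);im,d=ctrl.get_image(n);cv2.imwrite(f"pics/{n}0.png",im);np.savez(f"{n}0.npz",im=im,d=d,K=i["K"],k1=i["k1"],T=i["T"])
    print(n,np.round(i["T"],3).tolist(),i["K"][0][0],i["k1"])
E
```

```text
{'t': 0.0, 'q': array([ 1.16099600e+00,  5.33221790e-02,  1.61426745e+00,  3.36434916e-05,
        1.47597891e+00, -1.18969900e-01]), 'dq': array([-0.00027206, -0.00024727,  0.00016609, -0.00064692,  0.00085922,
        0.0007817 ]), 'effort': array([-3.49111478e-04, -3.93687344e+01, -3.70175672e+01, -1.06114921e-04,
        7.14318754e-03, -2.58728761e-05]), 'tool_pos': array([0.17894746, 0.59820373, 0.23010036]), 'tool_rot': array([ 0.22679636,  1.55926431, -0.22978734]), 'contact_force': array([-0.62043125, -0.08036234, -0.04434081]), 'wrist_torque': array([-0.05247357, -0.01769142,  0.00507956]), 'opening': 0.08541579757667114} 0.0187
scene [[-0.125, 0.7, -0.704, 1.408], [0.992, 0.097, -0.08, 0.289], [0.012, -0.708, -0.706, 1.14], [0.0, 0.0, 0.0, 1.0]] 414.15871858617766 -0.005502482434599057
side [[0.963, -0.132, 0.233, 0.137], [-0.267, -0.536, 0.801, -0.728], [0.019, -0.834, -0.552, 0.767], [0.0, 0.0, 0.0, 1.0]] 424.0344818372356 0.006640579281253724
wrist [[0.285, 0.91, 0.3, 0.103], [0.958, -0.27, -0.091, 0.621], [-0.002, 0.314, -0.95, 0.374], [0.0, 0.0, 0.0, 1.0]] 348.16965119421377 -0.005143643672924658
```

View pics/scene0.png

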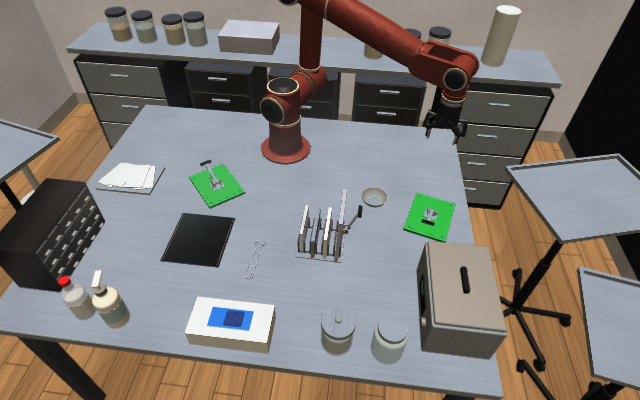

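View pics/side0.png

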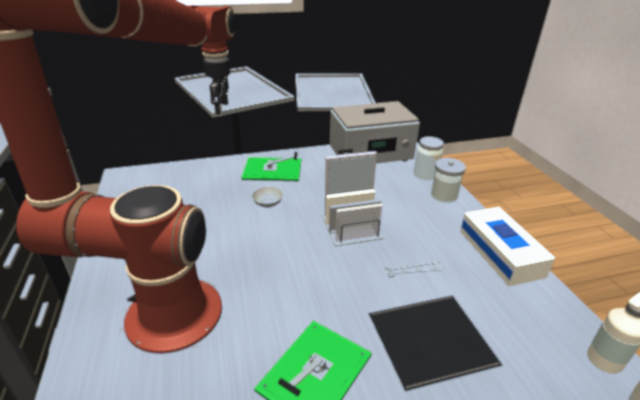

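View pics/wrist0.png

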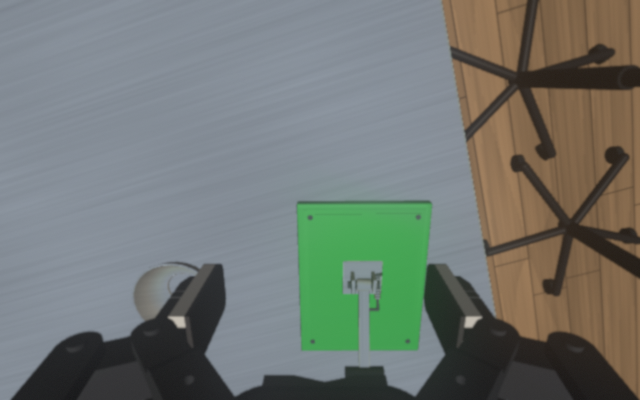

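Candidates for the mirror are the tall upright slab in the rack at scene (343,215) / side (351,180), and the green slabs at scene (430,217) and (216,185). The green ones are excluded by the description. I'll check the rack slab in a crop and measure it.

```bash
python3 - <<'E'
from h import *
a=np.load("scene0.npz");b=np.load("side0.npz")
c1=cv2.resize(a["im"][180:270,280:380],None,fx=5,fy=5,interpolation=cv2.INTER_CUBIC)
c2=cv2.resize(b["im"][140:250,310:400],None,fx=4,fy=4,interpolation=cv2.INTER_CUBIC)
cv2.imwrite("pics/crop1.png",c1);cv2.imwrite("pics/crop2.png",c2)
for n,f,box in [("scene",a,(280,380,180,270)),("side",b,(310,400,140,250))]:
    i=dict(K=f["K"],k1=float(f["k1"]),T=f["T"]);P=cloud(i,f["d"])
    u0,u1,v0,v1=box;Q=P[v0:v1,u0:u1].reshape(-1,3)
    m=(Q[:,2]>0.12)&(Q[:,2]<0.25)
    print(n,m.sum(),Q[m].min(0).round(3),Q[m].max(0).round(3))
    for lo,hi in [(.12,.14),(.14,.16),(.16,.18),(.18,.2),(.2,.215)]:
        k=(Q[:,2]>lo)&(Q[:,2]<hi)
        if k.sum():print(lo,k.sum(),np.percentile(Q[k],[2,50,98],axis=0).round(3).tolist())
    np.save(f"Q_{n}.npy",Q)
    # mat mask: dark on table
    g=f["im"].max(2);m=(g<70)&(P[:,:,2]<0.02)&(P[:,:,2]>-0.01)
    nc,l,s,ce=cv2.connectedComponentsWithStats(m.astype(np.uint8))
    k=1+np.argmax(s[1:,4]);print(s[k],ce[k]); 
    cn=cv2.findContours((l==k).astype(np.uint8),0,1)[0];cn=max(cn,key=cv2.contourArea)
    ap=cv2.approxPolyDP(cn,8,True)[:,0].astype(float);print(ap.tolist());c=onz(i,ap,0.003);print(c.round(4).tolist(),c.mean(0))
E
```

```text
scene 294 [0.439 0.271 0.12 ] [0.592 0.34  0.211]
0.12 33 [[0.497, 0.272, 0.12], [0.537, 0.284, 0.128], [0.589, 0.313, 0.139]]
0.14 31 [[0.51, 0.271, 0.141], [0.584, 0.28, 0.15], [0.591, 0.322, 0.16]]
0.16 27 [[0.508, 0.273, 0.16], [0.586, 0.282, 0.169], [0.59, 0.327, 0.179]]
0.18 66 [[0.486, 0.272, 0.181], [0.53, 0.331, 0.192], [0.59, 0.339, 0.198]]
0.2 137 [[0.443, 0.273, 0.202], [0.519, 0.279, 0.205], [0.587, 0.285, 0.21]]
[ 161  213   74   54 2691] [198.73504274 239.91192865]
[[183.0, 213.0], [161.0, 260.0], [218.0, 266.0], [234.0, 218.0]]
[[0.4378, -0.3064, 0.003], [0.6524, -0.3056, 0.003], [0.6505, -0.1105, 0.003], [0.4364, -0.1133, 0.003]] [ 0.54427296 -0.20896837  0.003     ]
side 1474 [0.435 0.264 0.12 ] [0.598 0.533 0.208]
0.12 297 [[0.437, 0.266, 0.121], [0.511, 0.27, 0.13], [0.584, 0.276, 0.14]]
0.14 302 [[0.436, 0.267, 0.14], [0.507, 0.271, 0.15], [0.582, 0.276, 0.16]]
0.16 315 [[0.436, 0.267, 0.161], [0.508, 0.271, 0.17], [0.582, 0.277, 0.18]]
0.18 380 [[0.436, 0.267, 0.18], [0.509, 0.272, 0.19], [0.581, 0.332, 0.2]]
0.2 180 [[0.439, 0.268, 0.2], [0.509, 0.273, 0.205], [0.582, 0.283, 0.207]]
[ 371  298  127   91 6743] [431.3431707 341.0228385]
[[452.0, 298.0], [371.0, 315.0], [406.0, 388.0], [497.0, 361.0]]
[[0.6451, -0.122, 0.003], [0.4363, -0.1219, 0.003], [0.4373, -0.3091, 0.003], [0.6464, -0.3018, 0.003]] [ 0.54128136 -0.21367525  0.003     ]
```

View pics/crop1.png

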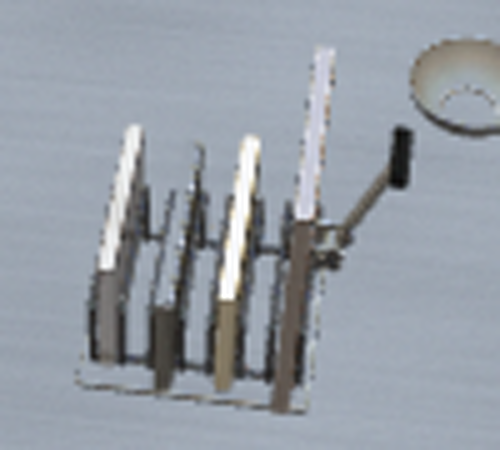

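View pics/crop2.png

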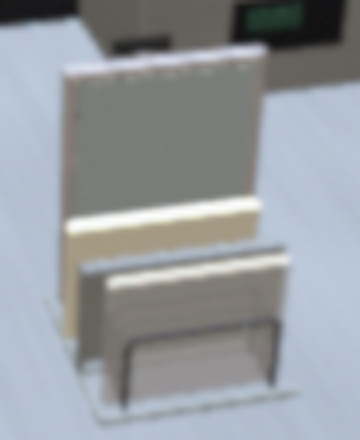

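The crop confirms it: a tall slab in the outermost +y slot with its leg folded up on the back, black foot near scene (360,211). Now I'll measure the pose.

```bash
python3 - <<'E'
from h import *
from scipy.spatial.transform import Rotation as R
o=ctrl.get_obs();print(R.from_rotvec(o["tool_rot"]).as_matrix().round(4))
b=np.load("side0.npz");i=dict(K=b["K"],k1=float(b["k1"]),T=b["T"]);P=cloud(i,b["d"]);Q=P[140:250,310:400].reshape(-1,3)
m=(Q[:,2]>.125)&(Q[:,2]<.198)&(Q[:,1]<.29)&(Q[:,1]>.25);q=Q[m];c=q.mean(0);n=np.linalg.svd(q-c)[2][2];n*=np.sign(n[1])
print("glass",c.round(4),n.round(4),"res",((q-c)@n).std().round(4),"yaw",np.degrees(np.arctan2(-n[0],n[1])),"lean",np.degrees(np.arcsin(n[2])))
# foot: dark in scene
a=np.load("scene0.npz");j=dict(K=a["K"],k1=float(a["k1"]),T=a["T"]);P=cloud(j,a["d"]);g=a["im"].max(2)
m=(g<60)&(P[...,2]>.165)&(P[...,2]<.215)&(P[...,1]>.3)&(P[...,1]<.36)
print("foot",m.sum(),P[m].mean(0).round(4),P[m].min(0).round(3),P[m].max(0).round(3), np.argwhere(m).mean(0))
# top band bright
m=(P[...,2]>.195)&(P[...,2]<.22)&(P[...,1]>.25)&(P[...,1]<.3)&(P[...,0]>.4)&(P[...,0]<.62)
q=P[m];print(m.sum(),q.mean(0).round(4)); pf=np.polyfit(q[:,0],q[:,1],1);print("yaw top",np.degrees(np.arctan(pf[0])),np.polyval(pf,.511))
v,u=np.nonzero(m);e=onz(j,np.c_[u,v],.206);print(e.min(0).round(3),e.max(0).round(3),e.mean(0).round(4), np.degrees(np.arctan(np.polyfit(e[:,0],e[:,1],1)[0])))
E
```

```text
[[-6.000e-04  2.867e-01  9.580e-01]
 [-1.400e-03  9.580e-01 -2.867e-01]
 [-1.000e+00 -1.500e-03 -2.000e-04]]
glass [0.5083 0.2709 0.162 ] [ 0.0205  0.9995 -0.0229] res 0.0022 yaw -1.1733873688822405 lean -1.3101095224469992
foot 36 [0.5172 0.3335 0.1922] [0.494 0.329 0.186] [0.535 0.338 0.197] [211.16666667 359.58333333]
142 [0.5209 0.279  0.2051]
yaw top -0.9529207193133145 0.2792073330349034
[0.439 0.272 0.206] [0.598 0.286 0.206] [0.5217 0.2791 0.206 ] -0.8826913211668124
```

Emit:
{"fn": "drive_tool", "kwargs": {"commands": "-1 -0.6 -0.4 0.9 -0.5;-1 -1.2 -0.8 1.8 -1;-1 -1.4 -1.2 2.7 -1.5;-1 -1.6 -1.6 3.6 -2;-1 -1.75 -2 4.5 -2.5;-1 -1.75 -2.3 5 -3.14;-1 -1.75 -2.3 5 -3.14;-1 -1.75 -2.3 5 -3.14", "newtons": 40}}

```text
t: 0.82
tool_pos: [0.3452, 0.4524, 0.3011]
tool_rot: [0.016, 1.571, -0.016]
contact_force: [-0.9, 0.2, -0.3]
opening: 0.0851
```

```bash
cat >> h.py <<'E'
from scipy.spatial.transform import Rotation as R
def to(target,az=None):
    o=ctrl.get_obs();M=R.from_rotvec(o["tool_rot"]).as_matrix();d=np.asarray(target)-o["tool_pos"]
    print("t",round(o["t"],2),"pos",o["tool_pos"].round(4),"az",np.degrees(np.arctan2(M[1,1],M[0,1])).round(2),"F",o["contact_force"].round(1),"open",round(o["opening"],4))
    print("units",(M.T@d/0.04).round(3), "turn", None if az is None else -(az-np.degrees(np.arctan2(M[1,1],M[0,1])))/5)
E
python3 -c "
from h import *
to([.512,.305,.30],89)"
```

```text
t 0.82 pos [0.3452 0.4524 0.3011] az 88.85 F [-0.9  0.2 -0.3] open 0.0851
units [ 0.025 -3.601  4.244] turn -0.029782179248960004
```

Emit:
{"fn": "drive_tool", "kwargs": {"commands": "-1 0 -0.6 0.7 0;-1 0 -1.2 1.4 0;-1 0 -1.8 2.1 0;-1 0 -2.4 2.8 0;-1 0 -3 3.5 0;-1 0 -3.6 4.24 0;-1 0 -3.6 4.24 0;-1 0 -3.6 4.24 0"}}

```text
t: 1.48
tool_pos: [0.5118, 0.3064, 0.3003]
tool_rot: [0.015, 1.573, -0.015]
contact_force: [-0.1, 0.2, -0.2]
opening: 0.0853
```

```bash
python3 - <<'E'
from h import *
to([.512,.305,.30],89)
i=ctrl.camera_info("wrist");im,d=ctrl.get_image("wrist");cv2.imwrite("pics/w1.png",im);np.savez("w1.npz",im=im,d=d,K=i["K"],k1=i["k1"],T=i["T"])
P=cloud(i,d)
m=(P[...,2]>.195)&(P[...,2]<.22)&(P[...,1]>.26)&(P[...,1]<.3)&(P[...,0]>.4)&(P[...,0]<.62)&(d>0)
q=P[m];print(m.sum(),q.mean(0).round(4),q.min(0).round(3),q.max(0).round(3))
E
```

```text
t 1.48 pos [0.5118 0.3064 0.3003] az 88.93 F [-0.1  0.2 -0.2] open 0.0853
units [ 0.007 -0.035  0.006] turn -0.013522239912762756
3510 [0.5039 0.2779 0.2062] [0.436 0.27  0.195] [0.586 0.284 0.209]
```

View pics/w1.png

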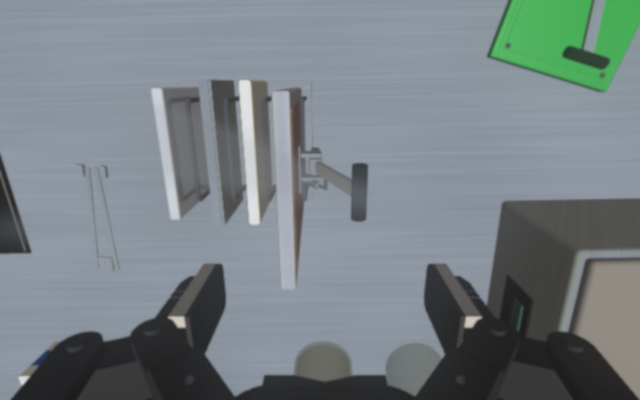

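The wrist view shows the mirror's top edge from about (286,90) to (288,288), and the black foot centred at about (359,192).

```bash
python3 - <<'E'
from h import *
a=np.load("w1.npz");i=dict(K=a["K"],k1=float(a["k1"]),T=a["T"]);im=a["im"];g=im.max(2);P=cloud(i,a["d"])
print(onz(i,[[275,91],[298,90],[282,288],[297,288]],.206).round(4).tolist())
m=(g<75);m[:, :340]=0;m[:,385:]=0;m[:140]=0;m[235:]=0
n,l,s,c=cv2.connectedComponentsWithStats(m.astype(np.uint8));k=1+np.argmax(s[1:,4]);print(s[k],c[k]);print("foot top",onz(i,[c[k]],.193).round(4),np.median(P[l==k],0).round(4),np.percentile(P[l==k],[3,97],axis=0).round(4).tolist())
x,y,w,h=s[k][:4];print(onz(i,[[x,y],[x+w,y+h]],.190).round(4).tolist())
sel=(P[...,2]>.2)&(P[...,2]<.212)&(P[...,1]>.26)&(P[...,1]<.3)
v,u=np.nonzero(sel);e=onz(i,np.c_[u,v],.206);print(np.polyfit(e[:,0]-.511,e[:,1],1),np.percentile(e,[1,99],axis=0))
E
```

```text
[[0.4364, 0.2753, 0.206], [0.4361, 0.2903, 0.206], [0.5846, 0.2717, 0.206], [0.5848, 0.2835, 0.206]]
[353 164  14  13 142] [359.48591549 169.37323944]
foot top [[0.4931 0.3325 0.193 ]] [0.4926 0.3326 0.1945] [[0.4899, 0.3278, 0.1888], [0.497, 0.3366, 0.1964]]
[[0.4897, 0.3279, 0.19], [0.4998, 0.3386, 0.19]]
[-0.01460172  0.27753032] [[0.43767017 0.271115   0.206     ]
 [0.58377722 0.28406772 0.206     ]]
```

Emit:
{"fn": "drive_tool", "kwargs": {"commands": "1 0 -0.03 0 0;1 0 -0.03 0 0;1 0.4 -0.03 0 0;1 0.8 -0.03 0 0;1 1.1 -0.03 0 0;1 1.1 -0.03 0 0;1 1.1 -0.03 0 0;1 1.1 -0.03 0 0"}}

```text
t: 2.2
tool_pos: [0.5116, 0.3057, 0.2582]
tool_rot: [0.013, 1.57, -0.012]
contact_force: [0.7, -0.4, 0.3]
opening: -0.0002
```

```bash
python3 - <<'E'
from h import *
to([.511,.305,.18],89)
i=ctrl.camera_info("wrist");im,d=ctrl.get_image("wrist");cv2.imwrite("pics/w2.png",im);P=cloud(i,d)
im,d=ctrl.get_image("side");cv2.imwrite("pics/s2.png",cv2.resize(im[60:250,270:430],None,fx=3.5,fy=3))
for lo in (.225,.24,.25,.26,.27,.28,.3):
    m=(P[...,2]>lo)&(P[...,2]<lo+.01)&(abs(P[...,1]-.305)<.09)&(abs(P[...,0]-.511)<.09)&(d>0)
    if m.sum():print(lo,m.sum(),P[m].min(0).round(3),P[m].max(0).round(3))
E
```

```text
t 2.2 pos [0.5116 0.3057 0.2582] az 89.08 F [ 0.7 -0.4  0.3] open -0.0002
units [ 1.954 -0.02  -0.015] turn 0.015457123610636359
0.26 379 [0.501 0.292 0.262] [0.506 0.319 0.27 ]
0.27 802 [0.5   0.292 0.27 ] [0.507 0.319 0.28 ]
0.28 942 [0.5   0.292 0.28 ] [0.507 0.319 0.29 ]
0.3 3123 [0.498 0.271 0.3  ] [0.525 0.339 0.31 ]
```

View pics/w2.png

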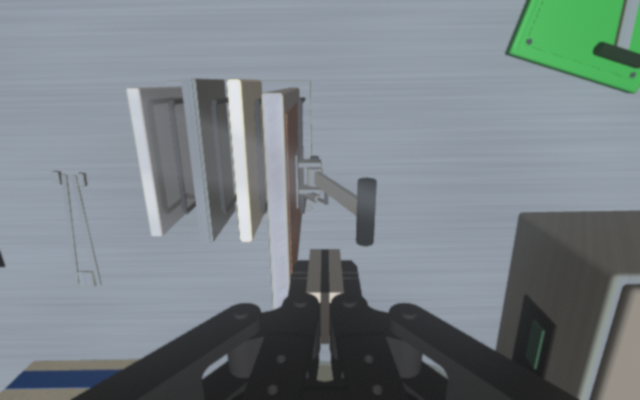

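View pics/s2.png

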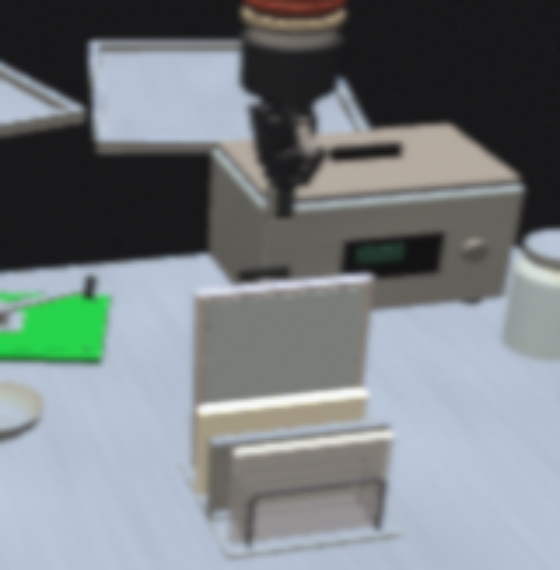

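Emit:
{"fn": "drive_tool", "kwargs": {"commands": "1 0.5 -0.02 0 0;1 1 -0.02 0 0;1 1.5 -0.02 0 0;1 1.88 -0.02 0 0;1 1.88 -0.02 0 0;1 1.88 -0.02 0 0"}}

```text
t: 2.8
tool_pos: [0.5114, 0.3044, 0.1821]
tool_rot: [0.013, 1.571, -0.013]
contact_force: [0.2, 0.6, -0.7]
opening: -0.0
```

```bash
python3 - <<'E'
from h import *
to([.511,.3337,.173],89)
im,d=ctrl.get_image("side");cv2.imwrite("pics/s3.png",cv2.resize(im[60:250,270:430],None,fx=3.5,fy=3))
im,d=ctrl.get_image("scene");cv2.imwrite("pics/c3.png",cv2.resize(im[120:270,260:400],None,fx=4,fy=4))
E
```

```text
t 2.8 pos [0.5114 0.3044 0.1821] az 89.03 F [ 0.2  0.6 -0.7] open -0.0
units [ 0.228  0.733 -0.023] turn 0.006509079232571935
```

View pics/c3.png

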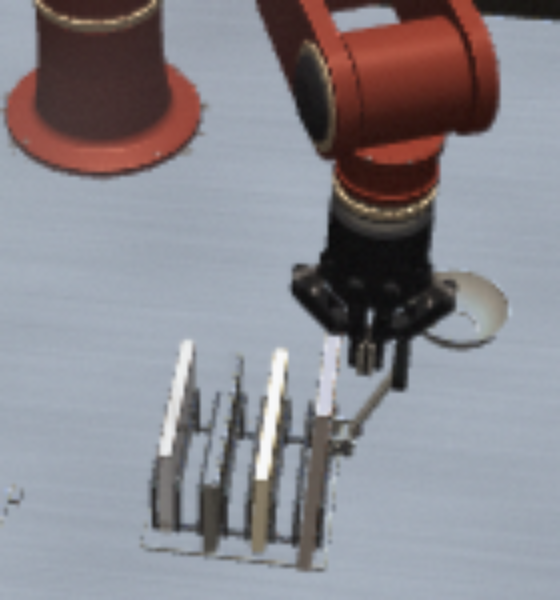

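Emit:
{"fn": "drive_tool", "kwargs": {"commands": "1 0.02 0.2 0 0;1 0.07 0.35 0 0;1 0.13 0.5 0 0;1 0.19 0.62 0 0;1 0.23 0.73 0 0;1 0.3 0.83 0 0;1 0.35 0.9 0 0;1 0.35 0.9 0 0"}}

```text
t: 3.57
tool_pos: [0.5116, 0.3409, 0.1671]
tool_rot: [0.012, 1.572, -0.013]
contact_force: [-0.9, 0.1, 0.2]
opening: -0.0
```

```bash
python3 - <<'E'
from h import *
to([.511,.3732,.123],89)
im,d=ctrl.get_image("scene");cv2.imwrite("pics/c4.png",cv2.resize(im[120:270,260:400],None,fx=4,fy=4))
E
```

```text
t 3.57 pos [0.5116 0.3409 0.1671] az 89.08 F [-0.9  0.1  0.2] open -0.0
units [ 1.103  0.808 -0.027] turn 0.015015539414235946
```

View pics/c4.png

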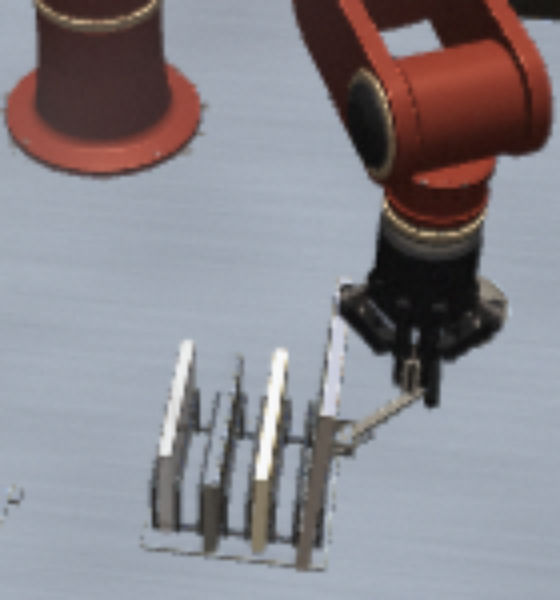

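Emit:
{"fn": "drive_tool", "kwargs": {"commands": "1 0.12 0.15 0 0;1 0.25 0.3 0 0;1 0.42 0.44 0 0;1 0.58 0.55 0 0;1 0.73 0.65 0 0;1 0.92 0.73 0 0;1 1.1 0.81 0 0;1 1.1 0.81 0 0"}}

```text
t: 4.28
tool_pos: [0.5114, 0.3728, 0.1215]
tool_rot: [0.012, 1.574, -0.014]
contact_force: [0.3, 0.4, -0.4]
opening: 0.0
```

```bash
python3 - <<'E'
from h import *
to([.511,.377,.1],89)
im,d=ctrl.get_image("scene");cv2.imwrite("pics/c5.png",cv2.resize(im[120:270,260:400],None,fx=4,fy=4))
E
```

```text
t 4.28 pos [0.5114 0.3728 0.1215] az 89.07 F [ 0.3  0.4 -0.4] open 0.0
units [ 0.536  0.106 -0.011] turn 0.013134082450176266
```

View pics/c5.png

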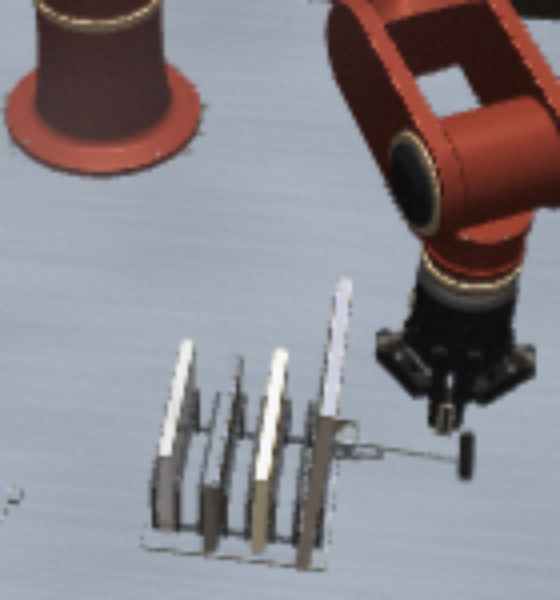

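Emit:
{"fn": "drive_tool", "kwargs": {"commands": "1 0 0 0 0;1 -0.1 0 0 0;1 -0.1 0 0 0;1 -0.1 0 0 0"}}

```text
t: 4.67
tool_pos: [0.5133, 0.373, 0.1293]
tool_rot: [0.014, 1.569, -0.013]
contact_force: [0.4, -0.3, 0.6]
opening: -0.0
```

```bash
python3 - <<'E'
from h import *
to([.511,.377,.1],89)
im,d=ctrl.get_image("scene");cv2.imwrite("pics/c6.png",cv2.resize(im[120:270,260:400],None,fx=4,fy=4))
E
```

```text
t 4.67 pos [0.5133 0.373  0.1293] az 89.03 F [ 0.4 -0.3  0.6] open -0.0
units [ 0.733  0.098 -0.061] turn 0.005132081571903768
```

View pics/c6.png

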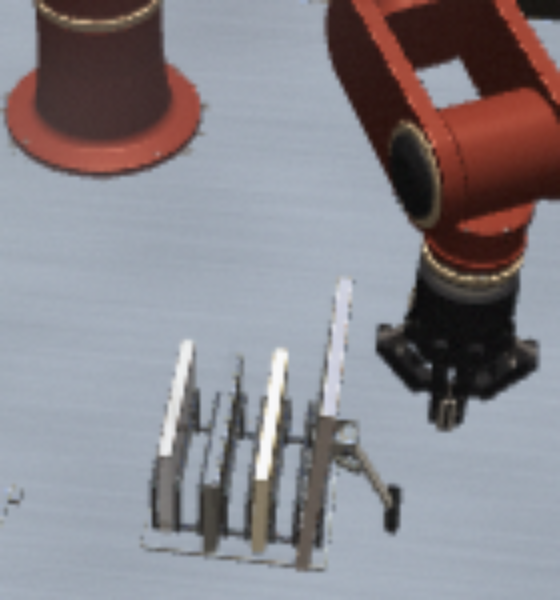

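The leg has snapped down: foot at crop (392,505), low and out. I'll rise, open, and look at the top edge again.

Emit:
{"fn": "drive_tool", "kwargs": {"commands": "1 -0.9 0 0 0;1 -1.8 0 0 0;1 -2.7 0 0 0;-1 -3.6 -0.4 0 0;-1 -4.3 -1 0 0;-1 -4.3 -1.7 -0.05 0;-1 -4.3 -1.7 -0.05 0;-1 -4.3 -1.7 -0.05 0"}}

```text
t: 5.38
tool_pos: [0.5098, 0.3041, 0.301]
tool_rot: [0.015, 1.569, -0.014]
contact_force: [0.1, 0.3, 0.3]
opening: 0.0603
```

```bash
cat > mm.py <<'E'
from h import *
to([.511,.277,.26],89)
i=ctrl.camera_info("wrist");im,d=ctrl.get_image("wrist");cv2.imwrite("pics/w7.png",im);np.savez("w7.npz",im=im,d=d,K=i["K"],k1=i["k1"],T=i["T"])
P=cloud(i,d)
s=(P[...,2]>.2)&(P[...,2]<.212)&(P[...,1]>.26)&(P[...,1]<.3)&(P[...,0]>.42)&(P[...,0]<.6)
v,u=np.nonzero(s);e=onz(i,np.c_[u,v],.206);print(s.sum(),np.polyfit(e[:,0]-.511,e[:,1],1),np.percentile(e,[1,50,99],axis=0).round(4).tolist())
i=ctrl.camera_info("side");im,d=ctrl.get_image("side");P=cloud(i,d);Q=P[140:250,310:400].reshape(-1,3);cv2.imwrite("pics/s7.png",im)
m=(Q[:,2]>.125)&(Q[:,2]<.198)&(Q[:,1]<.295)&(Q[:,1]>.25);q=Q[m];c=q.mean(0);n=np.linalg.svd(q-c)[2][2];n*=np.sign(n[1])
print("glass",m.sum(),c.round(4),n.round(4),"yaw",np.degrees(np.arctan2(-n[0],n[1])),"lean",np.degrees(np.arcsin(n[2])))
E
python3 mm.py
```

```text
t 5.38 pos [0.5098 0.3041 0.301 ] az 88.93 F [0.1 0.3 0.3] open 0.0603
units [ 1.025 -0.679  0.042] turn -0.013845550485231683
3303 [-0.01509845  0.2814828 ] [[0.4374, 0.2752, 0.206], [0.5005, 0.2816, 0.206], [0.5837, 0.288, 0.206]]
glass 1135 [0.5085 0.2738 0.1619] [ 0.0201  0.9983 -0.0547] yaw -1.1512842340964737 lean -3.134122279836747
```

View pics/w7.png

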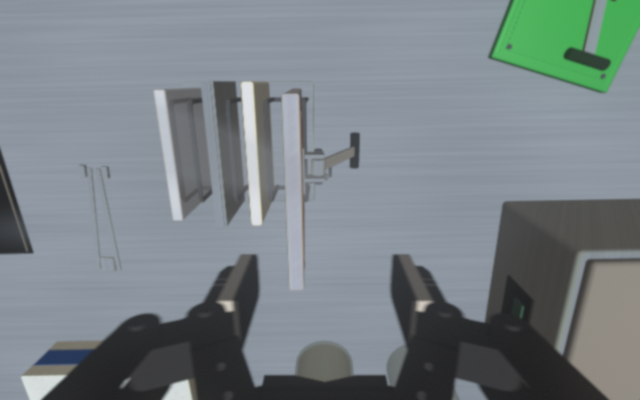

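Emit:
{"fn": "drive_tool", "kwargs": {"commands": "-1 0 -0.4 0.03 0;-1 0.4 -0.74 0.03 0;-1 1.2 -0.74 0.03 0;-1 2 -0.74 0.03 0;-1 2.7 -0.74 0.03 0;-1 3.32 -0.74 0.03 0;-1 3.32 -0.74 0.03 0;-1 3.32 -0.74 0.03 0"}}

```text
t: 6.15
tool_pos: [0.5087, 0.2754, 0.1647]
tool_rot: [0.011, 1.576, -0.014]
contact_force: [0.4, 0.4, -0.2]
opening: 0.0853
```

```bash
python3 - <<'E'
from h import *
to([.5105,.2745,.168],89)
im,d=ctrl.get_image("scene");cv2.imwrite("pics/c8.png",cv2.resize(im[120:270,260:400],None,fx=4,fy=4))
E
```

```text
t 6.15 pos [0.5087 0.2754 0.1647] az 89.09 F [ 0.4  0.4 -0.2] open 0.0853
units [-0.082 -0.023  0.046] turn 0.01896155466359346
```

View pics/c8.png

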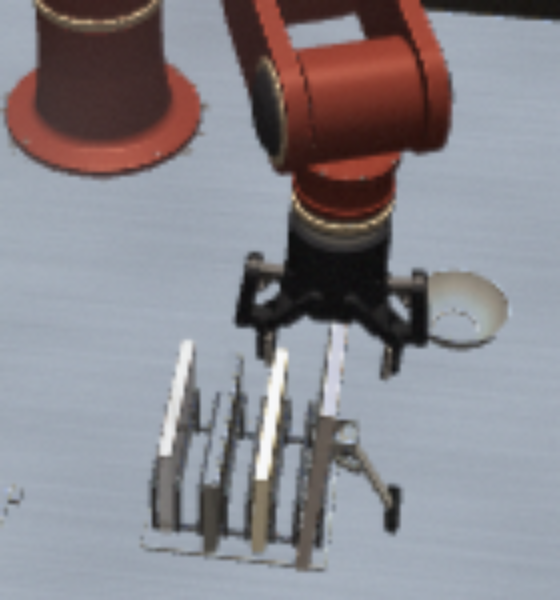

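Emit:
{"fn": "drive_tool", "kwargs": {"commands": "0 -0.05 0 0.03 0;0.4 -0.05 0 0.03 0;0.5 -0.05 0 0.03 0;0.6 -0.05 0 0.03 0;0.7 -0.05 0 0.03 0;0.8 -0.05 0 0.03 0;1 -0.05 0 0.03 0;1 -0.05 0 0.03 0", "newtons": 45}}

```text
t: 6.87
tool_pos: [0.5118, 0.2748, 0.1698]
tool_rot: [0.013, 1.57, -0.014]
contact_force: [0.4, -2.5, 2.5]
opening: 0.0115
```

Emit:
{"fn": "drive_tool", "kwargs": {"commands": "1 0 0 0 0;1 0 0 0 0;1 0 0 0 0"}}

```text
t: 7.12
tool_pos: [0.5118, 0.2749, 0.1698]
tool_rot: [0.013, 1.57, -0.014]
contact_force: [0.2, -3.9, 5.2]
opening: 0.0109
```

```bash
sed -i 's/w7/w9/g;s/s7/s9/g' mm.py; python3 mm.py
```

```text
t 7.12 pos [0.5118 0.2749 0.1698] az 89.03 F [ 0.2 -3.9  5.2] open 0.0109
units [-2.255  0.05  -0.018] turn 0.0061793765794590175
11093 [-0.01168212  0.27506549] [[0.437, 0.2645, 0.206], [0.4849, 0.2753, 0.206], [0.5409, 0.2873, 0.206]]
glass 1083 [0.5082 0.2687 0.1617] [0.0193 0.9996 0.0211] yaw -1.104506351754308 lean 1.2062445853279264
```

View pics/w9.png

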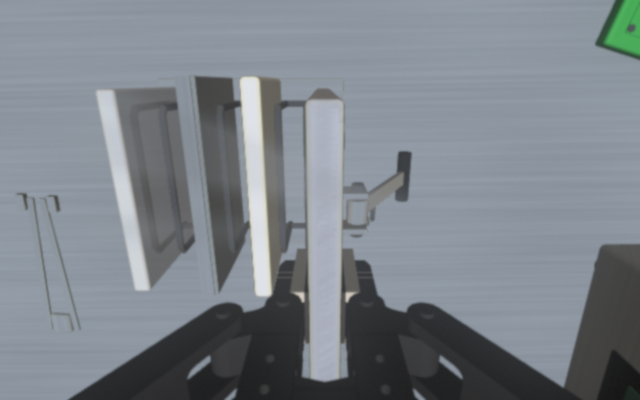

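Emit:
{"fn": "drive_tool", "kwargs": {"commands": "1 -0.15 0 0 0;1 -0.4 0 0 0;1 -0.8 0 0 0;1 -1.2 0 0 0;1 -1.7 0 0 0;1 -2.2 0 0 0;1 -2.7 0 0 0;1 -2.7 0 0 0"}}

```text
t: 7.88
tool_pos: [0.5129, 0.2765, 0.282]
tool_rot: [0.016, 1.564, -0.01]
contact_force: [2.5, 0.1, -3.1]
opening: 0.0113
```

Emit:
{"fn": "drive_tool", "kwargs": {"commands": "1 -0.4 0 0 0;1 -0.8 0 0 0;1 -1.1 0 0 0;1 -1.1 0 0 0;1 -1.1 0 0 0;1 -1.1 0 0 0"}}

```text
t: 8.38
tool_pos: [0.5109, 0.2751, 0.3195]
tool_rot: [0.013, 1.573, -0.014]
contact_force: [-0.2, -0.8, -4.5]
opening: 0.0118
```

```bash
cat > air.py <<'E'
from h import *
import sys
tag=sys.argv[1]
to([.543,-.228,.33],89)
o=ctrl.get_obs();tp=o["tool_pos"]
i=ctrl.camera_info("side");im,d=ctrl.get_image("side");P=cloud(i,d);cv2.imwrite(f"pics/s{tag}.png",im)
m=(abs(P[...,1]-tp[1]+.006)<.02)&(abs(P[...,0]-tp[0])<.068)&(P[...,2]<tp[2]-.01)&(P[...,2]>tp[2]-.155);q=P[m];c=np.median(q,0);q=q[abs(q[:,1]-c[1])<.012];c=q.mean(0);n=np.linalg.svd(q-c)[2][2];n*=np.sign(n[1])
print("glass",len(q),c.round(4),n.round(4),"yaw",np.degrees(np.arctan2(-n[0],n[1])),"lean",np.degrees(np.arcsin(n[2])),"std",((q-c)@n).std())
im,d=ctrl.get_image("scene");cv2.imwrite(f"pics/c{tag}.png",im)
E
python3 air.py 10
```

```text
t 8.38 pos [0.5109 0.2751 0.3195] az 89.04 F [-0.2 -0.8 -4.5] open 0.0118
units [ -0.255 -12.563   1.011] turn 0.008437875556992935
glass 2179 [0.5102 0.2691 0.2393] [ 0.0155  0.9999 -0.0065] yaw -0.8859366451591492 lean -0.371630694502848 std 0.001970722935577849
```

View pics/s10.png

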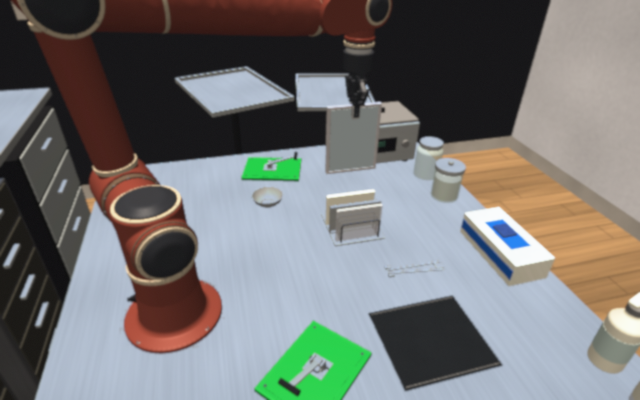

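View pics/c10.png

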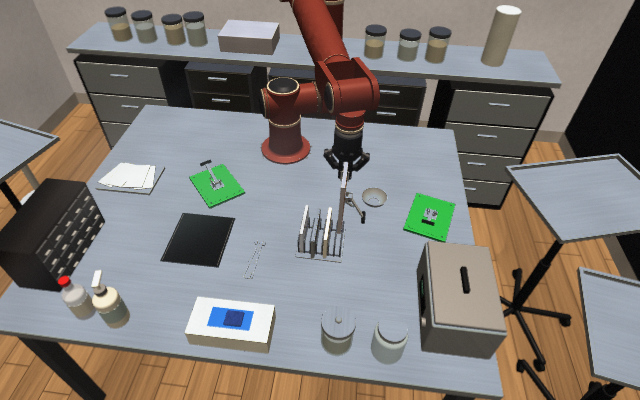

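Emit:
{"fn": "drive_tool", "kwargs": {"commands": "1 0 -0.2 0 0;1 0 -0.6 0.05 0;1 0 -1.2 0.1 0;1 0 -1.8 0.15 0;1 0 -2.4 0.2 0;1 0 -3 0.24 0;1 0 -3.6 0.29 0;1 0 -4.2 0.34 0"}}

```text
t: 9.15
tool_pos: [0.5218, 0.1054, 0.3207]
tool_rot: [0.013, 1.571, -0.014]
contact_force: [0.3, -0.1, -4.3]
opening: 0.0116
```

Emit:
{"fn": "drive_tool", "kwargs": {"commands": "1 0 -0.6 0.05 0;1 0 -1.2 0.1 0;1 0 -1.8 0.15 0;1 0 -2.4 0.2 0;1 0 -3 0.24 0;1 0 -3.6 0.29 0;1 0 -4.2 0.34 0;1 0 -4.7 0.37 0"}}

```text
t: 9.82
tool_pos: [0.5333, -0.0833, 0.3207]
tool_rot: [0.014, 1.572, -0.014]
contact_force: [0.5, 0.8, -4.7]
opening: 0.0113
```

Emit:
{"fn": "drive_tool", "kwargs": {"commands": "1 0 -0.6 0.05 0;1 0 -1.2 0.1 0;1 0 -1.8 0.15 0;1 0 -2.4 0.2 0;1 0 -2.9 0.25 0;1 0 -3.3 0.28 0;1 0 -3.6 0.3 0;1 0 -3.6 0.3 0"}}

```text
t: 10.48
tool_pos: [0.543, -0.2276, 0.3207]
tool_rot: [0.015, 1.572, -0.016]
contact_force: [0.7, 0.7, -5.2]
opening: 0.0114
```

Emit:
{"fn": "drive_tool", "kwargs": {"commands": "1 0 0 0 0;1 0 0 0 0;1 0 0 0 0"}}

```text
t: 10.73
tool_pos: [0.5435, -0.2245, 0.3214]
tool_rot: [0.013, 1.571, -0.012]
contact_force: [-0.1, -0.4, -4.9]
opening: 0.0118
```

```bash
python3 air.py 11
```

```text
t 10.73 pos [ 0.5435 -0.2245  0.3214] az 89.11 F [-0.1 -0.4 -4.9] open 0.0118
units [-0.215 -0.088 -0.012] turn 0.02106171793643341
glass 3751 [ 0.5425 -0.2305  0.2426] [ 0.0152  0.9999 -0.0059] yaw -0.8731663859051473 lean -0.33825439623946424 std 0.0008922890982521738
```

View pics/s11.png

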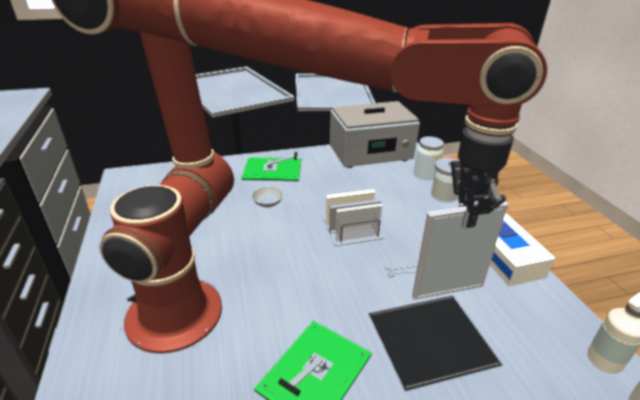

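View pics/c11.png

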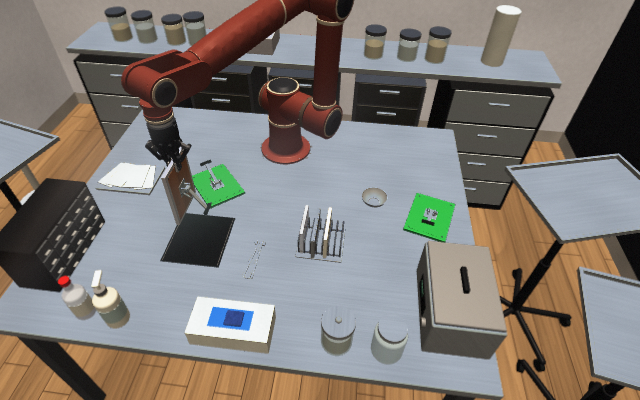

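Emit:
{"fn": "drive_tool", "kwargs": {"commands": "1 0.3 -0.08 0 0;1 0.8 -0.08 0 0;1 1.4 -0.08 0 0;1 2 -0.08 0 0;1 2.5 -0.08 0 0;1 2.9 -0.08 0 0;1 3.2 -0.08 0 0;1 3.4 -0.08 0 0"}}

```text
t: 11.5
tool_pos: [0.5425, -0.2279, 0.1827]
tool_rot: [0.014, 1.573, -0.012]
contact_force: [-0.3, -0.3, -5.3]
opening: 0.0115
```

Emit:
{"fn": "drive_tool", "kwargs": {"commands": "1 0.05 0 0 0;1 0.1 0 0 0;1 0.15 0 0 0;1 0.2 0 0 0;1 0.2 0 0 0;1 0.2 0 0 0;1 0.2 0 0 0"}}

```text
t: 12.08
tool_pos: [0.5437, -0.2287, 0.1779]
tool_rot: [0.013, 1.57, -0.014]
contact_force: [0.1, 0.2, -5.6]
opening: 0.0116
```

```bash
python3 air.py 12;  python3 -c "
import cv2
a=cv2.imread('pics/s12.png');cv2.imwrite('pics/s12c.png',cv2.resize(a[190:400,350:520],None,fx=3,fy=2.8))
a=cv2.imread('pics/c12.png');cv2.imwrite('pics/c12c.png',cv2.resize(a[150:280,130:270],None,fx=4,fy=4))"
```

```text
t 12.08 pos [ 0.5437 -0.2287  0.1779] az 89.04 F [ 0.1  0.2 -5.6] open 0.0116
units [-3.803  0.016 -0.014] turn 0.007934707846374067
glass 2812 [ 0.5428 -0.2347  0.0989] [ 0.017   0.9998 -0.0066] yaw -0.9759174780021044 lean -0.37882427362243426 std 0.0008641092188061693
```

View pics/s12c.png

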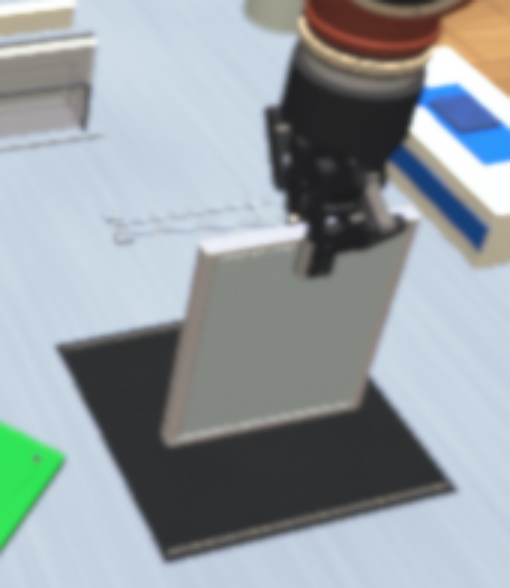

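View pics/c12c.png

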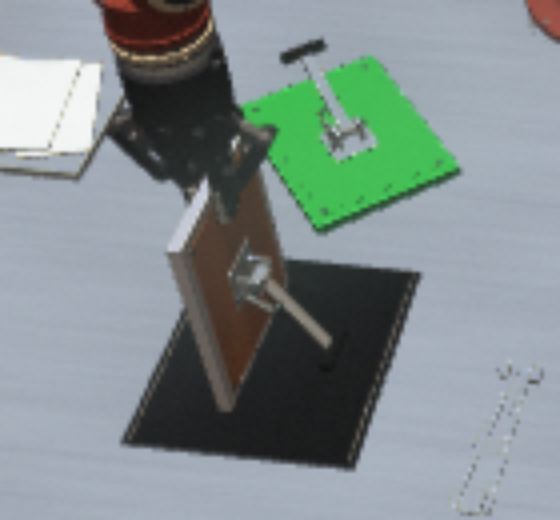

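Emit:
{"fn": "drive_tool", "kwargs": {"commands": "1 0.04 0 0 0;1 0.08 0 0 0;1 0.12 0 0 0;1 0.15 0 0 0;1 0.18 0 0 0;1 0.2 0 0 0;1 0.2 0 0 0;1 0.2 0 0 0"}}

```text
t: 12.85
tool_pos: [0.5434, -0.2286, 0.1692]
tool_rot: [0.013, 1.571, -0.013]
contact_force: [-0.2, -0.4, -4.9]
opening: 0.0114
```

Emit:
{"fn": "drive_tool", "kwargs": {"commands": "1 0.02 0 0 0;1 0.04 0 0 0;1 0.04 0 0 0;1 0.04 0 0 0"}}

```text
t: 13.18
tool_pos: [0.5434, -0.2285, 0.1676]
tool_rot: [0.013, 1.571, -0.013]
contact_force: [-0.5, -0.4, -5.4]
opening: 0.0116
```

Emit:
{"fn": "drive_tool", "kwargs": {"commands": "1 0.015 0 0 0;1 0.03 0 0 0;1 0.03 0 0 0;1 0.03 0 0 0"}}

```text
t: 13.52
tool_pos: [0.5436, -0.2287, 0.1669]
tool_rot: [0.013, 1.57, -0.013]
contact_force: [0.6, -0.6, -3.6]
opening: 0.0113
```

Emit:
{"fn": "drive_tool", "kwargs": {"commands": "1 0.01 0 0 0;1 0.02 0 0 0;1 0.02 0 0 0;1 0.02 0 0 0"}}

```text
t: 13.85
tool_pos: [0.5437, -0.2288, 0.1669]
tool_rot: [0.013, 1.57, -0.014]
contact_force: [-2.7, 0.3, 3.1]
opening: 0.0116
```

Emit:
{"fn": "drive_tool", "kwargs": {"commands": "1 -0.005 0 0 0;1 -0.005 0 0 0;1 -0.005 0 0 0;1 -0.005 0 0 0"}}

```text
t: 14.18
tool_pos: [0.5437, -0.2288, 0.1669]
tool_rot: [0.013, 1.57, -0.014]
contact_force: [-2.0, 0.6, 5.0]
opening: 0.0115
```

```bash
python3 air.py 13;  python3 -c "
import cv2
from h import *
a=cv2.imread('pics/s13.png');cv2.imwrite('pics/s13c.png',cv2.resize(a[190:400,350:520],None,fx=3,fy=2.8))
a=cv2.imread('pics/c13.png');cv2.imwrite('pics/c13c.png',cv2.resize(a[150:280,130:330],None,fx=4,fy=4))
o=ctrl.get_obs();print(o['contact_force'],abs(o['dq']).max())"
```

```text
t 14.18 pos [ 0.5437 -0.2288  0.1669] az 89.04 F [-2.   0.6  5. ] open 0.0115
units [-4.079  0.017 -0.014] turn 0.007814527514705105
glass 2762 [ 0.5426 -0.2347  0.0877] [ 0.0166  0.9999 -0.0048] yaw -0.9484322771513956 lean -0.2776956278236712 std 0.0008705273076979601
[-1.80788068  1.45809849  5.96780875] 0.0014453254063630698
```

View pics/s13c.png

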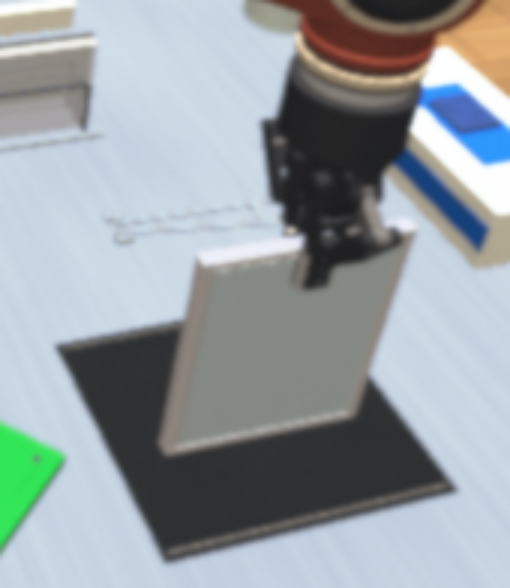

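View pics/c13c.png

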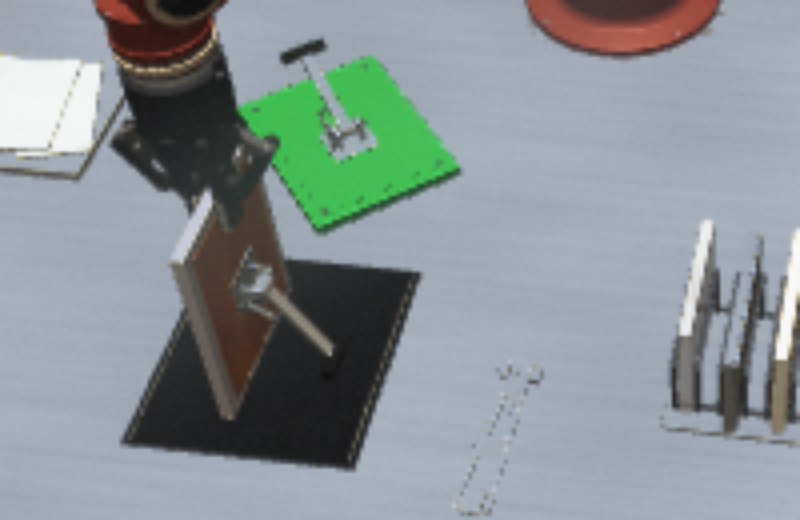

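Emit:
{"fn": "drive_tool", "kwargs": {"commands": "1 -0.01 0 0 0;1 -0.01 0 0 0;1 -0.01 0 0 0;1 -0.01 0 0 0;1 -0.01 0 0 0;1 -0.01 0 0 0;1 -0.01 0 0 0;1 -0.01 0 0 0"}}

```text
t: 14.95
tool_pos: [0.5437, -0.2288, 0.1669]
tool_rot: [0.013, 1.57, -0.014]
contact_force: [-2.2, 0.2, 5.3]
opening: 0.0112
```

Emit:
{"fn": "drive_tool", "kwargs": {"commands": "1 0 0 0 0;1 0 0 0 0;1 0 0 0 0;1 0 0 0 0;1 0 0 0 0;1 0 0 0 0;1 0 0 0 0;1 0 0 0 0"}}

```text
t: 15.62
tool_pos: [0.5437, -0.2288, 0.1669]
tool_rot: [0.013, 1.57, -0.014]
contact_force: [-1.4, 0.2, 5.8]
opening: 0.0114
```

Emit:
{"fn": "drive_tool", "kwargs": {"commands": "1 -0.012 0 0 0;1 -0.012 0 0 0;1 -0.012 0 0 0;1 -0.012 0 0 0;1 -0.012 0 0 0;1 -0.012 0 0 0"}}

```text
t: 16.12
tool_pos: [0.5436, -0.2287, 0.1668]
tool_rot: [0.013, 1.57, -0.013]
contact_force: [-0.7, -0.5, 2.9]
opening: 0.0112
```

Emit:
{"fn": "drive_tool", "kwargs": {"commands": "1 0 0 0 0;1 0 0 0 0;1 0 0 0 0;1 0 0 0 0;1 0 0 0 0;1 0 0 0 0;1 0 0 0 0;1 0 0 0 0"}}

```text
t: 16.78
tool_pos: [0.5436, -0.2286, 0.1669]
tool_rot: [0.013, 1.57, -0.013]
contact_force: [1.7, -0.3, 2.3]
opening: 0.0114
```

```bash
python3 -c "
from h import *
o=ctrl.get_obs();print(o['t'],o['contact_force'],abs(o['dq']).max())
i=ctrl.camera_info('side');im,d=ctrl.get_image('side')
c=onz(i,[[350+165/3,190+450/2.8],[350+357/3,190+414/2.8]],.003);print(c.round(4),c.mean(0))
c=onz(i,[[350+57/3,190+346/2.8],[350+167/3,190+560/2.8],[350+455/3,190+489/2.8]],.003);print(c.round(4), (c[0]+c[2])/2)
"
```

```text
16.7833 [ 1.72099035 -0.34190436  2.31674275] 0.0018238659133595148
[[ 0.4715 -0.2304  0.003 ]
 [ 0.6215 -0.2356  0.003 ]] [ 0.54650417 -0.23298827  0.003     ]
[[ 0.4333 -0.1168  0.003 ]
 [ 0.4349 -0.3128  0.003 ]
 [ 0.6506 -0.3117  0.003 ]] [ 0.5419679  -0.21423428  0.003     ]
```

```bash
python3 -c "
from station import ctrl
print(ctrl.finish_job())"
```

```text
the job is handed in; nothing more can be done
None
```

I handed the job in at about 16.8 s, with the mirror standing on the mat and still gripped at 45 N. The call returns no verdict.

**What I did:** With the shut fingertips I pushed the leg out and over centre while the mirror stood in the rack, and it snapped down. I then gripped the mirror by the middle of its top edge, lifted it clear, carried it to the mat and lowered it in small steps.

**Last checks:**
- **Plumb and still:** the glass measured about 0.3° off vertical, and joint speeds were about 0.002 rad/s.
- **Weight on the mat:** hanging free, the wrist read about -5 N. At the end it read about +2.3 N, so the mat carries the weight plus a light press. That press first crept up to about 6 N, so I backed the target off until it held.
- **Leg:** the last pictures show it down, with the foot at the mat.
- **Other things:** the rack items and forceps appear undisturbed in the pictures.

**Where it was less exact:**
- **Position:** the lower edge sits about 14–18 mm to one side of the mat's centre. I did this on purpose, because centring the edge alone would push the edge-and-leg footprint off to the other side.
- **Mat centre:** estimates from the two cameras differed by about 5 mm.
- **Leg push:** the mirror leaned further over during the push, to about 3°. It came upright when gripped.

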